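Put an endoscope adapter away to dry under a half-folded cover

TASK

Turn the carousel until the pocket holding the light-guide adapter (the black grip with the slim metal pin) lines up with the nose on the foot, and let it come to rest there. Then take the adapter out, lay it gently flat inside the drying cassette while its cover still stands open, and let go; last, fold the cover down to 45 degrees above the rim and leave it there. Leave the other grips in their pockets and everything else on the bench where it is.

Things in the scene. Friction and masses are not known exactly. Their poses are not given: they have to be found in the camera images.
- adapter: Light-guide adapter: black block grip 86 long x 30 wide x 34 high with a slim round metal pin (38 long) on one end; 124 mm overall, 0.12 kg. Origin on the underside, 62 mm from either end; x towards the pin, y across the 30 mm width, z out of its top. Grip spans x -62 to +24 mm; centre of mass near x = -14. Starts lying on its pocket's slope, pin uppermost, flat end on the lip.
- plain_grip: A plain black grip without a pin, 118 x 30 x 34 mm, lying in the next pocket in the same way. Origin on the underside, axes as for the adapter. It stays in its pocket.
- knob_grip: A black grip with a round knob on top, 100 x 30 x 30 mm (48 mm high at the knob), lying in another pocket in the same way. Origin on the underside. It stays in its pocket.
- stand: Fixed grey round foot of the carousel, 240 mm across, 28 mm high, with a bar-shaped nose that sticks out beyond the carousel towards the robot. Origin: under its centre, on the table, on the carousel's vertical axis; the nose points along its -x.
- nose (a point): Tip of the nose, top edge, 195 mm from the carousel's axis.
- carousel: Aluminium disc, 330 mm diameter, underside 30 mm above the table, with four white sloping pockets 90 degrees apart and a post between each two. Turns either way about its vertical axis (friction 0.12 N m), stays where left. Origin on the axis at the underside. The adapter's pocket lies towards its -x, the plain grip's +y, the knob grip's -y, the empty one +x.
- adapter_pocket (a point): Where the adapter's origin lies in its pocket: on the slope, 62 mm up from the lip, 89 mm from the axis. Each pocket is a plane 76 wide, 125 mm long, falling outwards at 35 degrees to a lip 14 mm high, 140 mm from the axis; beside the lip two cheeks 14 mm high, 22 mm long, 36 mm apart hold the part's end.
- pocket_left (a point): The same point of the plain grip's pocket.
- pocket_right (a point): The same point of the knob grip's pocket.
- cap (a point): Centre of the top of the round cap over the carousel's middle: 116 mm diameter, 10 mm thick, its top 190 mm above the table; it overhangs the pockets' upper ends.
- post_a (a point): Centre of the top of one steel post: upright, round, 16 mm in diameter, 134 mm from the axis, top 175 mm above the table, foot 40 mm above the table. This one stands between the adapter's pocket and the plain grip's.
- post_b (a point): Centre of the top of the equal post between the adapter's pocket and the knob grip's.
- cassette: Drying cassette: fixed open steel box, 150 (x) x 220 (y) x 50 (z) mm, walls and floor 5 mm. Origin under its centre on the table; its cover is hinged along the +x rim, away from the robot. The floor's top is 5 mm above the table.
- cover (a joint): Cover's angle, rad: 0 = closed on the rim, 0.785 = 45 degrees above the rim, pi/2 = upright; it starts leaning back beyond upright. Limits 0 and 2.1. Stiff hinge (0.3 N m): it stays at any angle where it is left. The cover is a white panel 144 x 218 x 5 mm with a bow handle on its free edge.
- cover_hinge (a point): Middle of the cover's hinge line, 51.5 mm above the table, over the cassette's +x rim; the line runs along the cassette's y.
- cover_bar (a point): Middle of the round steel bar of the bow handle: 10 mm thick, 100 mm long, parallel to the hinge, 172 mm from it and clear of the panel's edge (26 mm from the edge to the bar's middle).
- wash_bottle: White wash bottle, 60 mm diameter, 170 mm high; a bystander. Origin at its underside.
- jar: Jar, 64 mm diameter, 80 mm high; a bystander. Origin at its underside.
- brush: Cleaning brush lying flat, 170 mm long; a bystander. Origin at its underside.
- bowl: Steel bowl, 100 mm diameter, 45 mm high; a bystander. Origin at its underside.
- cup: Steel cup, 72 mm diameter, 80 mm high; a bystander. Origin at its underside.
- wipes: White box of wipes, 80 x 160 x 55 mm; a bystander. Origin at its underside.
- spanner: Small spanner lying flat, 140 mm long; a bystander. Origin at its underside.
Things that resemble listed ones, but are neither listed nor needed, are in the scene too. Leave any turquoise or white look-alike of the knob_grip alone.

How it is judged:
By the outcome, as a careful person would: the job done as asked, in the order asked, and still so for the second after the job is handed in, with the robot touching nothing.
It also fails if it takes over 64 s, if anything falls off the work surface, if the arm or the gripper's body presses on something with over 40 N, if the wrist force passes 120 N, or if a joint passes its speed limit or range.

ROBOT

A 7-joint arm with a two-finger parallel gripper is mounted at the origin on the work surface. World frame = base frame: x ahead of the robot, y to its left, z up, the work surface at z = 0. Lengths are in m, angles in rad, forces in N, time in s.
With the tool pointing down it reaches from about 0.425 to 1.025 m from the base axis. Payload 9.4 kg.
Tool frame: the origin (TCP) lies where the fingers leave the gripper's body, on its centre line; the fingertips stand 84 mm ahead of it and the grasp point (between the pads) lies 65 mm ahead of it (env.tip_reach is the distance from the TCP to the fingertips, in m); z points along the fingers, y is the direction in which the jaws open and shut (so a half turn about z gives the same grasp; the last joint's range is limited). The gripper opens to 93 mm and grips with 3 to 60 N. Pads are 15 mm wide; open, the fingers measure 128 mm over their backs; the gripper's body (75 mm by 188 mm) begins 65 mm behind the grasp point.
Start: joints at [1.031, 0.599, -0.003, 1.599, 0.002, 0.943, -0.08], TCP at [0.324, -0.649, 0.303] pointing down, gripper open.
Joint ranges: [-2.57, 2.57], [-0.35, 1.97], [-1.29, 1.29], [0.11, 2.56], [-1.05, 4.19], [0.11, 1.86], [-2.63, 2.63]. Speed limits (rad/s): [2.22, 2.22, 3.01, 3.01, 3.14, 3.14, 3.14].

INTERFACE

Orientations are given as a unit quaternion [w, x, y, z].
In Python, from station import env, hand, kin, vision gives the robot as it stands. Calls block until the motion is done:
- env.move_ptp(position, orientation): joint-space move of the TCP to a pose.
- env.move_linear(position, ori=None, rate=0.15, threshold=None): straight line of the TCP; ori=None keeps the orientation; rate is the mean speed in m/s. With threshold (N) it stops when the force on the tool has changed by that much, and returns True; else False.
- env.goto_joints(angles): joint-space move.
- hand.open_jaws() and hand.close_gripper(): open the fingers fully, or close them until they stop; the grip force is fixed at half the most.
- env.hold(seconds).
- kin.inverse_kinematics(position, orientation): joint angles nearest the present ones, or None.
- env.read_state(): the state.
- vision.get_image(name): name is "side" or "top" or "wrist"; returns a dict with "pixels" (480x640x3 uint8, blue, green, red), "depth" (480x640 float32, m along the optical axis (not along the pixel's ray), 0 where there is no reading), "intrinsics" (3x3 intrinsics, pixels), "R" (3x3) and "t" (3): a world point X has camera coordinates R X + t. Camera axes: x right, y down, z forward; pixel columns grow to the right and rows downward; lengths in m; the calibration is good to about 2 mm. A picture is of the moment at which its call begins.
A pose or a line that the arm cannot do raises env.PlanningError and nothing moves.
- env.hand_in(): hands the job in, once; it reports no verdict.
Trained networks look in a picture, given as the dict that the camera call returned (one of the last four; its "shot" number tells which), for a name from the list of things; names that differ only in an ending like _2 or _b are one class to them, and where a whole thing is asked for, a point or a joint stands for the part that bears it (a point fixed in the world has none). Each returns a list of dicts, best first, with "p" (0 to 1); they miss things now and then, are a little off and sometimes report something else, mostly with a low value. They report only what shows in the picture. A call takes as long as a camera call. They do not tell look-alikes from the thing itself.
- vision.boxes_of(picture, thing): "point" ([column, row] in pixels, amid what is visible of it).
The state is a dict: "time": time; "joints": joint angles; "joint_vel": joint speeds; "joint_efforts": joint torques, N m; "tool_pos": TCP position; "orientation": TCP orientation; "force": force on the tool from outside, world axes, zero at the start; "wrist_torque": the same for the moment, N m; "gripper_width": opening from 0.0 (shut) to 1.0 (fully open).
Only numpy, scipy, OpenCV 4.12 (cv2) and the standard library are available. Lean on these libraries where they do the work, as an engineer would, in place of code of your own. Each camera call takes 0.05 s, during which the arm holds its last target. There are 200 camera calls.

## Working session

There is one attempt and no reset: what is moved stays moved. The work goes in short steps, each a Python script; the robot and the scene stay as the last script left them, time stands still between calls to the robot, and variables do not carry over. Pictures are saved under pics/ and viewed, on a budget of 10 in all, crops included, one or two more only if the job needs it, and the job is handed in when it is done.

```bash
mkdir -p pics; ls; cat > h.py <<'E'
from station import env, hand, kin, vision
import numpy as np, cv2
def world(im,uv,z=None):
    K,R,t=im["intrinsics"],im["R"],im["t"]
    u,v=uv
    ray=np.linalg.inv(K)@[u,v,1.]
    if z is None:
        d=im["depth"][int(round(v)),int(round(u))]; return R.T@(ray*d-t)
    c=-R.T@t; r=R.T@ray
    return c+r*(z-c[2])/r[2]
def cloud(im):
    K,R,t=im["intrinsics"],im["R"],im["t"]
    v,u=np.mgrid[0:480,0:640]; d=im["depth"]
    P=np.stack([(u-K[0,2])/K[0,0]*d,(v-K[1,2])/K[1,1]*d,d],-1)
    W=(P-t)@R; W[d==0]=np.nan
    return W
E
cat > a.py <<'E'
from h import *
for n in ("side","top"):
    im=vision.get_image(n); np.savez(f"{n}0.npz",**{k:im[k] for k in("pixels","depth","intrinsics","R","t")})
    cv2.imwrite(f"pics/{n}0.png",im["pixels"])
    print(n,im["intrinsics"][0,0],-im["R"].T@im["t"])
    for th in ("adapter","plain_grip","knob_grip","stand","nose","carousel","adapter_pocket","cap","post_a","cassette","cover","cover_bar"):
        for r in vision.boxes_of(im,th)[:4]:
            print(th,round(r["p"],2),np.round(r["point"],0),np.round(world(im,np.clip(r["point"],0,[639,479])),3))
print(env.read_state()["time"])
E
python3 a.py
```

```text
pics
side 599.6622390980393 [0.48688555 0.91780516 1.24278155]
adapter 0.85 [249. 200.] [ 0.709 -0.2    0.104]
adapter 0.64 [259. 300.] [0.658 0.05  0.001]
adapter 0.45 [288. 213.] [ 0.599 -0.14   0.127]
plain_grip 0.41 [343. 243.] [ 0.452 -0.151  0.009]
knob_grip 0.95 [405. 155.] [ 0.271 -0.504  0.028]
knob_grip 0.94 [403. 214.] [ 0.288 -0.249  0.034]
knob_grip 0.9 [297. 223.] [ 0.574 -0.125  0.105]
knob_grip 0.38 [290. 209.] [ 0.592 -0.143  0.139]
stand 0.68 [315. 381.] [0.503 0.266 0.008]
stand 0.58 [348. 243.] [ 0.439 -0.138  0.023]
nose 0.54 [347. 240.] [ 0.442 -0.151  0.022]
nose 0.36 [279. 366.] [0.579 0.298 0.121]
carousel 0.68 [287. 209.] [ 0.605 -0.17   0.108]
adapter_pocket 0.64 [288. 211.] [ 0.598 -0.14   0.134]
cap 0.66 [346. 241.] [ 0.442 -0.154  0.015]
cap 0.64 [288. 210.] [ 0.602 -0.171  0.106]
post_a 0.7 [289. 210.] [ 0.595 -0.141  0.137]
cassette 0.6 [316. 380.] [0.503 0.265 0.007]
cover 0.74 [279. 368.] [0.579 0.303 0.125]
cover_bar 0.59 [278. 367.] [0.581 0.304 0.13 ]
cover_bar 0.59 [288. 213.] [ 0.599 -0.14   0.127]
top 576.7557159670773 [ 0.30635296 -0.03072771  1.48074148]
adapter 0.75 [387. 160.] [ 0.71  -0.213  0.116]
plain_grip 0.93 [442. 196.] [ 0.616 -0.341  0.123]
knob_grip 0.86 [509. 340.] [ 0.269 -0.51   0.035]
knob_grip 0.69 [357. 216.] [ 0.567 -0.133  0.135]
knob_grip 0.67 [410. 334.] [ 0.288 -0.266  0.032]
stand 0.46 [364. 275.] [ 0.438 -0.155  0.027]
carousel 0.86 [398. 217.] [ 0.555 -0.224  0.19 ]
adapter_pocket 0.95 [396. 212.] [ 0.565 -0.219  0.191]
cap 0.77 [397. 213.] [ 0.562 -0.222  0.189]
post_a 0.94 [401. 215.] [ 0.559 -0.23   0.192]
post_a 0.33 [487. 275.] [ 0.427 -0.451  0.083]
cassette 0.6 [184. 240.] [0.537 0.304 0.01 ]
cover 0.81 [173. 213.] [0.582 0.304 0.131]
cover_bar 0.83 [171. 213.] [0.582 0.308 0.132]
cover_bar 0.53 [397. 214.] [ 0.561 -0.22   0.186]
1.3
```

View pics/side0.png

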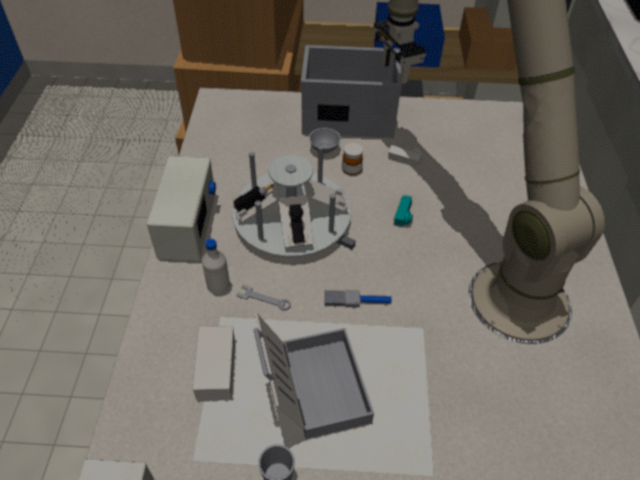

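View pics/top0.png

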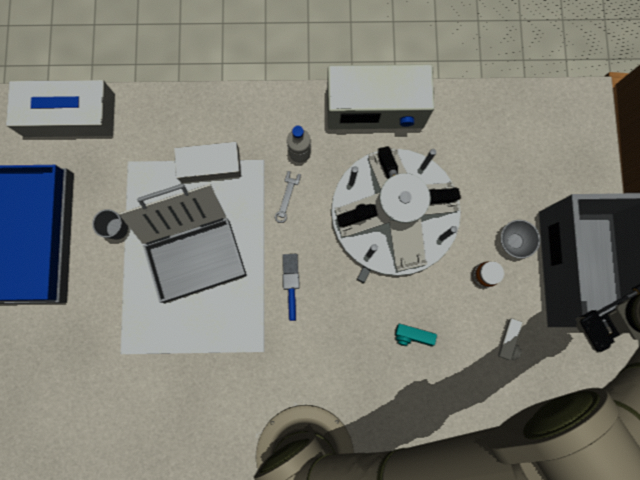

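The top view has the carousel at (397,215), with the nose at (363,275) and the empty pocket at (410,260). The cassette is at (195,260), and its cover leans back with the bar at (163,193).

Candidates for the adapter:
- **Far grip, top (388,160) / side (249,200):** has a metal pin and lies opposite the empty pocket, so this is my choice.
- **Right grip, top (445,196):** plain grip.
- **Left grip, top (355,216):** knob grip.
- **Turquoise at (415,335) and white at (511,340):** loose look-alikes on the bench.

Next I'll measure the geometry and check the choice in one close crop.

```bash
cat > b.py <<'E'
from h import *
from scipy.optimize import least_squares
from scipy import ndimage
T=dict(np.load("top0.npz")); S=dict(np.load("side0.npz"))
def circ(p,r):
    f=lambda q:np.hypot(p[:,0]-q[0],p[:,1]-q[1])-q[2]
    s=least_squares(f,[*p.mean(0)[:2],r],loss="soft_l1",f_scale=.003); return s.x
for n,I in(("top",T),("side",S)):
    W=cloud(I); x,y,z=W[...,0],W[...,1],W[...,2]
    near=np.hypot(x-.56,y+.22)<.2
    m=near&(z>.183)&(z<.197); e=m&~ndimage.binary_erosion(m)
    c=circ(W[e],.058); print(n,"cap",c.round(4),np.nanmedian(z[m]).round(4))
    m=near&(z>.032)&(z<.048)&(np.hypot(x-c[0],y-c[1])>.14); e=m&~ndimage.binary_erosion(m); p=W[e]; p=p[np.hypot(p[:,0]-c[0],p[:,1]-c[1])>.155]
    d=circ(p,.165); print("disc",d.round(4),np.nanmedian(z[m]).round(4)); 
    rr=np.hypot(x-c[0],y-c[1]); th=np.degrees(np.arctan2(y-c[1],x-c[0]))
    m=(z>.165)&(z<.185)&(rr>.11)&(rr<.155); L,k=ndimage.label(m,np.ones((3,3)))
    for i in range(1,k+1):
        if (L==i).sum()>3: print("post",W[L==i].mean(0).round(4),rr[L==i].mean().round(4),th[L==i].mean().round(1),(L==i).sum())
    m=(z>.018)&(z<.036)&(rr>.171)&(rr<.205); L,k=ndimage.label(m,np.ones((3,3)))
    for i in range(1,k+1):
        if (L==i).sum()>8: print("nose",W[L==i].mean(0).round(4),th[L==i].mean().round(1),rr[L==i].max().round(3),(L==i).sum())
    m=(z>.042)&(z<.058)&(abs(x-.53)<.13)&(abs(y-.29)<.15)
    L,k=ndimage.label(m,np.ones((3,3))); i=1+np.argmax(ndimage.sum(m,L,range(1,k+1))); p=W[L==i]
    (cx,cy),sz,a=cv2.minAreaRect(p[:,:2].astype(np.float32)); print("rim",cx,cy,sz,a,np.median(p[:,2]))
    m=(z>.07)&(z<.25)&(abs(x-.62)<.15)&(abs(y-.31)<.14)&(W[...,0]>.54); p=W[m]
    b=np.median(p,0); 
    for _ in range(4):
        q=p-p.mean(0); nrm=np.linalg.svd(q,full_matrices=False)[2][2]; p=p[abs(q@nrm)<.006]
    print("cover n",nrm.round(3),p.mean(0).round(4),"zmax",p[:,2].max(),len(p))
    m=(z>.05)&(z<.2)&(rr<.15); print("box far z", np.nanmax(z[(x>.78)&(x<.95)&(y>-.32)&(y<-.05)]), "min x", np.nanmin(x[(x>.74)&(x<.95)&(y>-.32)&(y<-.05)&(z>.08)]))
cv2.imwrite("pics/crop1.png",np.hstack([cv2.resize(T["pixels"][140:285,325:470],(400,400),interpolation=3),cv2.resize(S["pixels"][145:265,225:365],(400,400),interpolation=3)]))
E
python3 b.py
```

```text
top cap [ 0.5977 -0.2218  0.0439] 0.1905
disc [ 0.5974 -0.235   0.1604] 0.0402
post [ 0.7114 -0.3108  0.1746] 0.1445 -38.1 41
post [ 0.6717 -0.1262  0.1748] 0.121 52.3 42
post [ 0.5269 -0.3501  0.1746] 0.1466 -118.9 41
post [ 0.4871 -0.1659  0.174 ] 0.124 153.2 40
nose [ 0.432  -0.1497  0.0221] 156.5 0.191 62
rim 0.48295673727989197 0.2732405662536621 (0.15658223628997803, 0.221599280834198) 17.54926300048828 0.05046313126536483
cover n [-0.89  -0.283  0.357] [0.5865 0.303  0.142 ] zmax 0.22637893295997347 3186
box far z 0.15084087060962525 min x 0.7401543378001952
side cap [ 0.601  -0.2343  0.0542] 0.1884
disc [ 0.599  -0.2334  0.1616] 0.0384
post [ 0.5268 -0.3469  0.1718] 0.1349 -123.4 28
post [ 0.7113 -0.3074  0.1708] 0.1324 -33.5 29
post [ 0.4869 -0.1616  0.172 ] 0.1354 147.5 33
post [ 0.6721 -0.1219  0.1723] 0.1331 57.7 36
nose [ 0.4377 -0.1475  0.022 ] 152.0 0.198 52
rim 0.48185187578201294 0.2743959426879883 (0.15487809479236603, 0.22588156163692474) 17.138423919677734 0.04902796881998791
cover n [ 0.886  0.283 -0.367] [0.5863 0.3144 0.1491] zmax 0.21997570740203692 2017
box far z 0.14731563573647094 min x 0.7401340234807688
```

View pics/crop1.png

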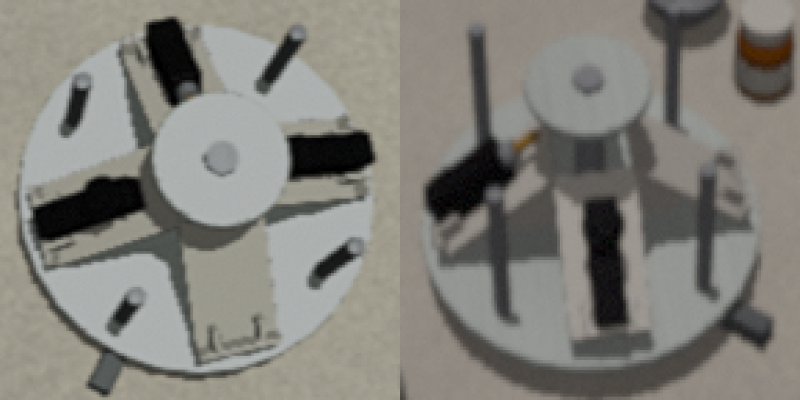

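The crop confirms it. The far grip at (185,60) in the left half shows the metal pin pointing at the cap, and the right-hand grip is plain. The axis is at (0.599,-0.236), the pocket at 12.1° and the nose at 151.9°. I'll turn the carousel +139.8° by gripping the post at 57°, after checking that the poses are reachable.

```bash
cat >> h.py <<'E'
from scipy.spatial.transform import Rotation as Ro
AX=np.array([.5993,-.2364])
TH=np.radians(17.4); XC=np.array([np.cos(TH),np.sin(TH),0]); YC=np.array([-np.sin(TH),np.cos(TH),0]); CC=np.array([.480,.273,0])
HINGE=CC+.075*XC+[0,0,.0515]
Z=np.array([0,0,1.])
def u(a): return np.array([np.cos(a),np.sin(a),0])
def pose(g,ap,jaw,reach=.065):
    ap=ap/np.linalg.norm(ap); y=jaw-ap*(jaw@ap); y/=np.linalg.norm(y)
    q=Ro.from_matrix(np.c_[np.cross(y,ap),y,ap]).as_quat()
    return np.asarray(g)-reach*ap, q[[3,0,1,2]]
def post(a,zg=.139,s=1): a=np.radians(a); return pose(np.r_[AX+.134*u(a)[:2],zg],-Z,s*u(a+np.pi/2))
def coverpose(c,rel,s=1,d=.172,reach=.065):
    # cover angle c deg, tool approach at angle c+rel
    dr=lambda b:-np.cos(np.radians(b))*XC+np.sin(np.radians(b))*Z
    return pose(HINGE+d*dr(c),-dr(c+rel),s*np.cross(YC,dr(c+rel)),reach)
def show(n,p):
    q=kin.inverse_kinematics(*p); print(n,None if q is None else np.round(q,2))
def st(): s=env.read_state(); print("t %.2f"%s["time"],"pos",np.round(s["tool_pos"],4),"F",np.round(s["force"],1),"w %.3f"%s["gripper_width"]); return s
def pick(rn,x=-.02,h=.024,off=0.,z0=.09,s=1,beta=35,r0=.089):
    a=np.radians(rn); b=np.radians(beta); s35=np.radians(35)
    n=np.sin(s35)*u(a)+np.cos(s35)*Z; up=-np.cos(s35)*u(a)+np.sin(s35)*Z
    g=np.r_[AX,0]+r0*u(a)+z0*Z+x*up+h*n
    t=np.sin(b)*u(a)+np.cos(b)*Z
    return pose(g+off*t,-t,s*u(a+np.pi/2))
E
python3 - <<'E'
from h import *
for s in(1,-1):
    for a in(57,100,150,197): show(("post",s,a),post(a,s=s))
    for o in(0,.1): show(("pick",s,o),pick(152,off=o,s=s))
    for c in(111,80,45):
        for rel in (-20,0,25): show(("cov",s,c,rel),coverpose(c,rel,s))
    for f in(-40,40,140,220):
        show(("place",s,f),pose(CC+.03*Z,-Z,s*u(TH+np.radians(f))))
E
```

```text
('post', 1, 57) [ 0.72  0.92 -1.11  1.74  0.92  1.1   1.87]
('post', 1, 100) [-0.23  0.61  0.47  2.03 -0.46  0.61 -2.41]
('post', 1, 150) [ 0.08  0.5   0.21  2.18 -0.22  0.47 -1.64]
('post', 1, 197) [ 0.41  0.52  0.03  2.1  -0.03  0.52 -0.82]
('pick', 1, 0) None
('pick', 1, 0.1) None
('cov', 1, 111, -20) [-0.2   0.64 -0.57  1.68  0.4   0.96 -0.62]
('cov', 1, 111, 0) [-0.24  0.79 -0.52  1.42  0.23  1.37 -0.47]
('cov', 1, 111, 25) [-0.31  0.99 -0.43  1.12  0.08  1.85 -0.41]
('cov', 1, 80, -20) [ 0.07  0.57 -1.1   2.25  1.53  0.75 -1.82]
('cov', 1, 80, 0) [-0.13  0.49 -0.7   2.01  0.63  0.68 -0.93]
('cov', 1, 80, 25) [-0.19  0.63 -0.59  1.72  0.25  1.14 -0.56]
('cov', 1, 45, -20) None
('cov', 1, 45, 0) None
('cov', 1, 45, 25) [-0.22  0.44 -0.7   2.37  1.37  0.46 -1.79]
('place', 1, -40) [-0.55  0.71 -0.1   2.13  0.21  0.3  -1.22]
('place', 1, 40) [-0.31  0.75 -0.46  2.12  0.77  0.44 -0.38]
('place', 1, 140) [-0.03  0.9  -0.93  2.1   1.13  0.77  1.04]
('place', 1, 220) [-0.76  0.73  0.21  2.15 -0.47  0.31 -2.29]
('post', -1, 57) [ 0.19  0.66 -0.14  1.77  0.13  0.72 -0.6 ]
('post', -1, 10
[... 227 characters left out ...]
111, -20) [ 0.06  0.82 -1.1   1.66  0.78  1.18  2.2 ]
('cov', -1, 111, 0) [-0.    0.97 -1.1   1.4   0.6   1.55  2.33]
('cov', -1, 111, 25) None
('cov', -1, 80, -20) [-0.15  0.44 -0.73  2.26  1.52  0.52  1.3 ]
('cov', -1, 80, 0) [ 0.1   0.63 -1.1   2.    0.9   0.88  1.96]
('cov', -1, 80, 25) [ 0.06  0.81 -1.1   1.7   0.57  1.3   2.26]
('cov', -1, 45, -20) None
('cov', -1, 45, 0) None
('cov', -1, 45, 25) [ 0.04  0.58 -1.1   2.35  1.4   0.72  1.32]
('place', -1, -40) [-0.03  0.9  -0.93  2.1   1.13  0.77  1.04]
('place', -1, 40) [-0.76  0.73  0.21  2.15 -0.47  0.31 -2.29]
('place', -1, 140) [-0.55  0.71 -0.1   2.13  0.21  0.3  -1.22]
('place', -1, 220) [-0.31  0.75 -0.46  2.12  0.77  0.44 -0.38]
```

```bash
python3 - <<'E'
from h import *
for b in range(10,36,5):
    print(b,[(x,o,s) for x in(-.02,0.) for o in(0,.05) for s in(1,-1) if kin.inverse_kinematics(*pick(152,x=x,off=o,s=s,beta=b)) is not None])
# slope plane of empty pocket, carousel angle 192.1
for n in("top","side"):
    I=dict(np.load(n+"0.npz")); W=cloud(I).reshape(-1,3); ax=np.r_[(.5993,-.2383) if n=="top" else (.5993,-.2345),0]
    for a0,nm in((192.1,"empty"),(12.1,"adapter")):
        a=np.radians(a0); P=W-ax; r=P@u(a); t=P@u(a+np.pi/2)
        for lo in range(70,150,10):
            m=(r>lo/1e3)&(r<(lo+10)/1e3)&(abs(t)<(.012 if nm=="adapter" else .02)); print(n,nm,lo,np.round(np.nanmedian(W[m,2]) if m.any() else 0,4),np.round(np.nanmax(W[m,2]) if m.any() else 0,4))
E
```

```text
10 [(-0.02, 0, 1), (-0.02, 0, -1), (-0.02, 0.05, 1), (-0.02, 0.05, -1), (0.0, 0, 1), (0.0, 0, -1), (0.0, 0.05, 1), (0.0, 0.05, -1)]
15 [(-0.02, 0, -1), (-0.02, 0.05, 1), (-0.02, 0.05, -1), (0.0, 0, -1), (0.0, 0.05, 1), (0.0, 0.05, -1)]
20 [(-0.02, 0, 1), (-0.02, 0, -1), (-0.02, 0.05, 1), (-0.02, 0.05, -1), (0.0, 0, 1), (0.0, 0, -1), (0.0, 0.05, -1)]
25 [(-0.02, 0, 1), (-0.02, 0, -1), (-0.02, 0.05, 1), (-0.02, 0.05, -1), (0.0, 0, 1), (0.0, 0, -1), (0.0, 0.05, 1), (0.0, 0.05, -1)]
30 [(-0.02, 0, 1), (-0.02, 0, -1), (-0.02, 0.05, 1), (-0.02, 0.05, -1), (0.0, 0, 1), (0.0, 0, -1), (0.0, 0.05, 1), (0.0, 0.05, -1)]
35 [(0.0, 0, 1), (0.0, 0, -1)]
top empty 70 0.1021 0.1113
top empty 80 0.0941 0.1056
top empty 90 0.0878 0.0953
top empty 100 0.0795 0.0884
top empty 110 0.0737 0.0823
top empty 120 0.0679 0.0811
top empty 130 0.0605 0.0889
top empty 140 0.0662 0.0734
top adapter 70 0.1294 0.1396
top adapter 80 0.1287 0.1369
top adapter 90 0.13 0.1372
top adapter 100 0.1228 0.1303
top adapter 110 0.1157 0.1228
top adapter 120 0.1091 0.1151
top adapter 130 0.1025 0.1074
top adapter 140 0.0958 0.1026
side empty 70 0.058 0.1056
side empty 80 0.0547 0.0977
side empty 90 0.0825 0.0931
side empty 100 0.0781 0.0853
side empty 110 0.0749 0.0755
side empty 120 0.0648 0.0741
side empty 130 0.0622 0.0782
side empty 140 0.0632 0.072
side adapter 70 0.1045 0.1346
side adapter 80 0.1201 0.1334
side adapter 90 0.125 0.1353
side adapter 100 0.1098 0.1264
side adapter 110 0.1088 0.1182
side adapter 120 0.1041 0.1139
side adapter 130 0.096 0.1031
side adapter 140 0.0906 0.1012
```

```bash
cat > c.py <<'E'
from h import *
A0,A1=57.1,57.1+139.8
env.move_ptp(*post(A0,.26,-1)); st()
print(env.move_linear(*post(A0,.139,-1),rate=.2,threshold=15)); st()
hand.close_gripper(); st()
for a in np.linspace(A0,A1,15)[1:]:
    env.move_linear(*post(a,.139,-1),rate=.15)
st(); env.hold(.2); hand.open_jaws(); st()
env.move_linear(*post(A1,.27,-1),rate=.25); st()
E
python3 c.py
```

```text
t 3.55 pos [ 0.6718 -0.1255  0.3249] F [ 0.3 -0.5  0.4] w 1.002
False
t 4.31 pos [ 0.6726 -0.1242  0.2048] F [ 0.  -0.  -0.3] w 0.999
t 5.49 pos [ 0.6722 -0.1239  0.204 ] F [ 1.5 -0.6 -0.4] w 0.169
t 10.04 pos [ 0.4705 -0.2757  0.2038] F [-7.5 -1.1  2.9] w 0.168
t 11.53 pos [ 0.4711 -0.2754  0.204 ] F [ 0.4  0.1 -0.2] w 1.002
t 12.20 pos [ 0.4704 -0.2756  0.334 ] F [-0.1  0.  -0. ] w 1.000
```

```bash
cat > d.py <<'E'
from h import *
from scipy import ndimage
import sys
k=sys.argv[1]
for n in("top","side"):
    I=vision.get_image(n); np.savez(f"{n}{k}.npz",**{q:I[q] for q in("pixels","depth","intrinsics","R","t")})
    W=cloud(I);x,y,z=W[...,0],W[...,1],W[...,2]; ax=(.5993,-.2383) if n=="top" else (.5993,-.2345)
    rr=np.hypot(x-ax[0],y-ax[1])
    m=(z>.165)&(z<.185)&(rr>.11)&(rr<.155); L,kk=ndimage.label(m,np.ones((3,3)))
    for i in range(1,kk+1):
        if (L==i).sum()>10: c=W[L==i].mean(0); print(n,"post",c.round(4),np.degrees(np.arctan2(c[1]-ax[1],c[0]-ax[0])).round(2),(L==i).sum())
    for r in vision.boxes_of(I,"adapter")[:3]: print(r["p"],r["point"],world(I,r["point"]).round(3))
    cv2.imwrite(f"pics/{n}{k}.png",I["pixels"])
T=dict(np.load(f"top{k}.npz"));S=dict(np.load(f"side{k}.npz"))
cv2.imwrite(f"pics/crop{k}.png",np.hstack([cv2.resize(T["pixels"][140:285,325:470],(400,400),interpolation=3),cv2.resize(S["pixels"][145:265,225:365],(400,400),interpolation=3)]))
E
python3 d.py 2
```

```text
top post [ 0.7283 -0.2034  0.1742] 15.15 39
top post [ 0.6344 -0.3672  0.1738] -74.77 43
top post [ 0.5643 -0.1096  0.1742] 105.21 40
top post [ 0.4725 -0.2728  0.1751] -164.79 28
0.92 [377.5, 244.5] [ 0.501 -0.182  0.119]
side post [ 0.6351 -0.3648  0.171 ] -74.64 27
side post [ 0.4705 -0.2692  0.1722] -164.93 27
side post [ 0.7284 -0.1997  0.1715] 15.07 32
side post [ 0.5651 -0.106   0.1711] 104.92 39
0.67 [292.4, 208.5] [ 0.594 -0.219  0.062]
```

View pics/crop2.png

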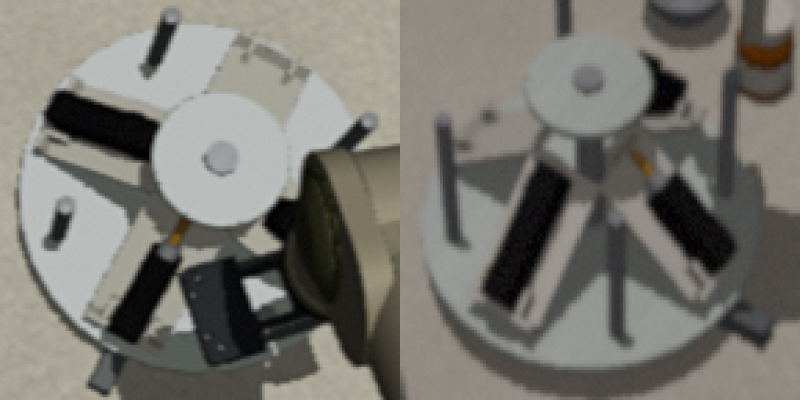

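The crop shows the adapter, pin and all, now in the near pocket. The pocket is at about 150.1° against the nose at about 151.9°, so it's slightly short. I'll refine the nose angle and nudge it by closing the jaws centred on the target post position.

```bash
cat > e.py <<'E'
from h import *
import sys
N=[]
for n,ax in(("top",(.5993,-.2383)),("side",(.5993,-.2345))):
  for k in "02":
    I=dict(np.load(f"{n}{k}.npz")); W=cloud(I).reshape(-1,3); P=W[:,:2]-ax; r=np.hypot(*P.T); t=np.degrees(np.arctan2(P[:,1],P[:,0]))%360
    m=(W[:,2]>.022)&(W[:,2]<.034)&(r>.174)&(r<.197)&(abs(t-152)<9); print(n,k,m.sum(),t[m].mean().round(2),t[m].min().round(1),t[m].max().round(1)); N.append((t[m].min()+t[m].max())/2); N.append(t[m].mean())
print("nose",np.mean(N))
E
python3 e.py; cat > f.py <<'E'
from h import *
import sys
a=float(sys.argv[1])
env.move_linear(*post(a,.139,-1),rate=.25,threshold=15)
hand.close_gripper(); st(); env.hold(.1); hand.open_jaws()
env.move_linear(*post(a,.27,-1),rate=.3); st()
E
python3 f.py 197.2; python3 d.py 3
```

```text
top 0 31 151.95 148.8 155.1
top 2 42 152.17 148.9 155.2
side 0 22 151.05 147.3 154.4
side 2 14 151.51 149.7 153.6
nose 151.64493303348752
t 14.26 pos [ 0.4713 -0.2759  0.2039] F [-0.2  1.1  0.8] w 0.165
t 16.23 pos [ 0.4711 -0.2762  0.3354] F [ 1.  -0.1  0.1] w 1.000
top post [ 0.7278 -0.2025  0.1747] 15.55 40
top post [ 0.635  -0.367   0.1745] -74.51 44
top post [ 0.5637 -0.1099  0.1744] 105.5 40
top post [ 0.4732 -0.2738  0.1749] -164.3 26
side post [ 0.6352 -0.3631  0.1703] -74.43 32
side post [ 0.4709 -0.2705  0.1721] -164.34 30
side post [ 0.7281 -0.1982  0.1717] 15.75 37
side post [ 0.5639 -0.1056  0.1722] 105.36 37
0.63 [324.6, 210.0] [ 0.506 -0.172  0.112]
0.48 [217.0, 266.8] [0.756 0.03  0.105]
```

```bash
sed -i 's/AX=np.array(.*/AX=np.array([.5993,-.2393])/' h.py; python3 f.py 197.2; python3 d.py 4
python3 - <<'E'
from h import *
I=dict(np.load("top4.npz")); W=cloud(I).reshape(-1,3); 
for n,ax in(("top4",(.5993,-.2383)),("side4",(.5993,-.2345))):
    I=dict(np.load(n+".npz")); W=cloud(I).reshape(-1,3); a=np.radians(151.8); P=W-np.r_[ax,0]; r=P@u(a); t=P@u(a+np.pi/2)
    for lo in(70,90,100,110,120,130,140):
        m=(r>lo/1e3)&(r<lo/1e3+.01)&(abs(t)<.03); z=W[m,2]; top=m.copy(); top[m]=z>np.nanmax(z)-.012; print(n,lo,np.nanmedian(W[top,2]).round(4),"t",(np.nanmin(t[top])*1e3).round(1),(np.nanmax(t[top])*1e3).round(1),top.sum())
E
```

```text
t 18.28 pos [ 0.4711 -0.2788  0.2039] F [-0.2  1.7  0.4] w 0.166
t 20.25 pos [ 0.4711 -0.2791  0.3355] F [-0.5  0.6  0.3] w 0.999
top post [ 0.7273 -0.1998  0.1741] 16.74 42
top post [ 0.6384 -0.3662  0.1741] -73.0 40
top post [ 0.5609 -0.1108  0.1738] 106.77 38
top post [ 0.4732 -0.2768  0.1746] -163.01 31
0.74 [378.7, 243.1] [ 0.505 -0.185  0.117]
0.61 [187.6, 239.5] [0.537 0.296 0.006]
side post [ 0.6383 -0.3627  0.1717] -73.09 28
side post [ 0.472  -0.2731  0.1718] -163.12 30
side post [ 0.7278 -0.1963  0.172 ] 16.56 30
side post [ 0.5613 -0.1065  0.1719] 106.52 36
0.87 [324.9, 210.0] [ 0.505 -0.173  0.11 ]
0.46 [348.7, 301.0] [0.433 0.048 0.019]
top4 70 0.1324 t -8.8 9.4 29
top4 90 0.1283 t -14.8 14.9 55
top4 100 0.122 t -13.7 14.8 39
top4 110 0.3771 t 20.2 26.5 4
top4 120 0.3792 t 11.5 29.6 39
top4 130 0.3787 t 6.6 29.6 61
top4 140 0.3783 t 9.1 29.6 44
side4 70 0.1278 t -11.3 11.1 26
side4 90 0.1266 t -17.8 15.8 45
side4 100 0.1181 t -13.9 15.7 35
side4 110 0.3727 t 22.2 28.2 3
side4 120 0.3754 t 12.2 29.0 22
side4 130 0.3744 t 5.6 29.9 35
side4 140 0.3732 t 8.6 28.8 34
```

View pics/crop4.png

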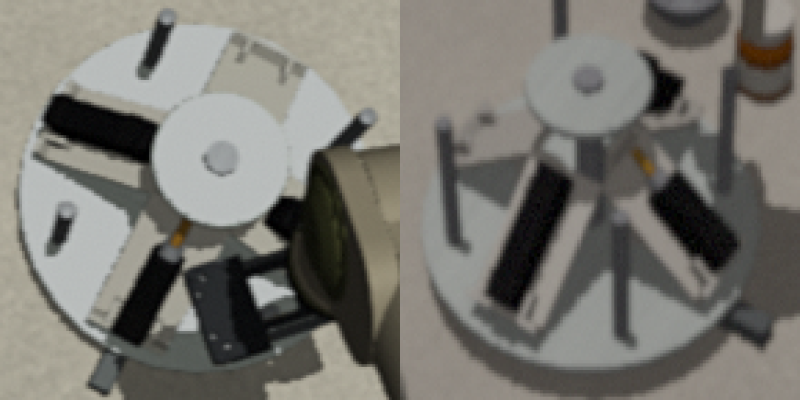

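The pocket now reads 151.8°, in line with the nose (151.5–152), and nothing else has moved. Next is the pick, with a pre-grasp pose and a wrist-camera check.

```bash
cat > g.py <<'E'
from h import *
print(np.round(env.read_state()["joints"],2))
K=dict(z0=.091,beta=30)
for s in(1,-1):
    for o in(.12,.1,.08,.06,.03,0): show((s,o),pick(151.8,off=o,s=s,**K))
env.move_ptp(*pick(151.8,off=.075,s=-1,**K)); st()
I=vision.get_image("wrist"); np.savez("w5.npz",**{q:I[q] for q in("pixels","depth","intrinsics","R","t")})
cv2.imwrite("pics/w5.png",I["pixels"])
W=cloud(I).reshape(-1,3); a=np.radians(151.8); P=W-np.r_[AX,0]; r=P@u(a); t=P@u(a+np.pi/2)
s=.091-(r-.089)*np.tan(np.radians(35)); h=(W[:,2]-s)*np.cos(np.radians(35))
for lo in range(60,160,10):
    m=(r>lo/1e3)&(r<lo/1e3+.01)&(abs(t)<.035)
    q=m&(h>.02)&(h<.05); f=m&(h<.012)&(h>-.012)
    if q.sum(): print(lo,"top h",np.median(h[q]).round(4),"t",np.percentile(t[q],[2,98]).round(4),"slope h",np.median(h[f]).round(4) if f.any() else None,q.sum())
E
python3 g.py
```

```text
[ 1.13  0.52 -1.02  1.93  0.53  0.99  1.74]
(1, 0.12) [ 0.97  0.51 -1.23  2.53  1.69  0.77  2.59]
(1, 0.1) [ 0.94  0.57 -1.22  2.53  1.74  0.82  2.55]
(1, 0.08) [ 0.91  0.62 -1.19  2.53  1.8   0.86  2.51]
(1, 0.06) [ 0.88  0.66 -1.14  2.52  1.86  0.87  2.48]
(1, 0.03) [ 0.83  0.72 -1.06  2.51  1.94  0.89  2.43]
(1, 0) [ 0.8   0.77 -0.99  2.5   2.02  0.91  2.39]
(-1, 0.12) None
(-1, 0.1) None
(-1, 0.08) None
(-1, 0.06) [ 0.86  0.64 -1.09  2.52  1.88  0.84 -0.68]
(-1, 0.03) [ 0.85  0.74 -1.1   2.51  1.93  0.92 -0.7 ]
(-1, 0) [ 0.85  0.83 -1.1   2.5   1.97  0.99 -0.7 ]Traceback (most recent call last):
  File "g.py", line 6, in <module>
    env.move_ptp(*pick(151.8,off=.075,s=-1,**K)); st()
    ~~~~~~~~~~~~^^^^^^^^^^^^^^^^^^^^^^^^^^^^^^^^
station.PlanningError: the arm cannot take that pose within its joint ranges
```

```bash
sed -i 's/off=.075,s=-1/off=.1,s=1/; /^for s in(1/,+1d' g.py; python3 g.py
```

```text
[ 1.13  0.52 -1.02  1.93  0.53  0.99  1.74]
t 21.57 pos [ 0.4221 -0.1443  0.2421] F [-0.5 -0.6 -0.2] w 1.003
60 top h 0.0217 t [-0.0021  0.006 ] slope h 0.0004 257
70 top h 0.0252 t [-0.0073  0.0111] slope h 0.0004 444
80 top h 0.028 t [-0.0116  0.0155] slope h 0.0004 533
90 top h 0.0343 t [-0.0126  0.0163] slope h 0.0004 901
100 top h 0.0343 t [-0.0122  0.0166] slope h 0.0003 872
110 top h 0.0343 t [-0.0126  0.0162] slope h 0.0004 812
120 top h 0.0343 t [-0.0123  0.0164] slope h 0.0006 775
130 top h 0.0347 t [-0.0128  0.0166] slope h 0.0004 761
140 top h 0.035 t [-0.0131  0.0167] slope h 0.0072 734
150 top h 0.0344 t [-0.0122  0.0161] slope h -0.0032 510
```

View pics/w5.png

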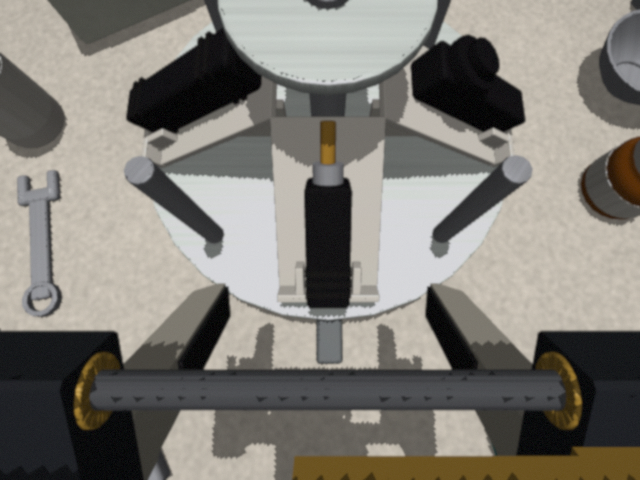

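The wrist view shows the adapter at (328,245) with its brass pin uppermost, in line with the nose at (330,345). It's centred between the jaws and both other grips are still in their pockets. Grasping now.

```bash
cat > p.py <<'E'
from h import *
K=dict(z0=.091,beta=30); d=.001*u(np.radians(241.8))
def P(o): p,q=pick(151.8,off=o,s=1,**K); return p+d,q
print(env.move_linear(*P(.03),rate=.2,threshold=12)); print(env.move_linear(*P(0),rate=.08,threshold=10)); st()
hand.close_gripper(); s=st(); np.savez("grasp.npz",pos=s["tool_pos"],q=s["orientation"])
env.move_linear(*P(.1),rate=.15); st()
E
python3 p.py; cat > pl.py <<'E'
from h import *
# adapter pose at pick, in tool frame
g=np.load("grasp.npz"); qw=lambda q:Ro.from_quat(np.r_[q[1:],q[0]]).as_matrix()
a=np.radians(151.8); b=np.radians(35)
xa=-np.cos(b)*u(a)+np.sin(b)*Z; za=np.sin(b)*u(a)+np.cos(b)*Z
Ra=np.c_[xa,np.cross(za,xa),za]; pa=np.r_[AX,0]+.089*u(a)+.091*Z+.0012*u(a+np.pi/2)
Rt=qw(g["q"]); RT=Rt.T@Ra; pT=Rt.T@(pa-g["pos"])
def place(phi,z,c=CC,flip=0):
    f=TH+np.radians(phi); R=np.c_[u(f),u(f+np.pi/2),Z]
    Rw=R@RT.T; q=Ro.from_matrix(Rw).as_quat()
    return np.array([c[0],c[1],z])-Rw@pT, q[[3,0,1,2]]
if __name__=="__main__":
    print(RT.round(3),pT.round(4), np.round(env.read_state()["joints"],2))
    for phi in(0,-35,35,145,215,180,90,-90):
        show((phi,"hi"),place(phi,.15)); show((phi,"lo"),place(phi,.008))
E
python3 pl.py
```

```text
False
False
t 22.64 pos [ 0.465  -0.1684  0.1559] F [-0.1 -0.1 -0.1] w 1.003
t 23.64 pos [ 0.4652 -0.1685  0.1555] F [0.9 1.1 0.1] w 0.316
t 24.46 pos [ 0.4212 -0.1452  0.2419] F [ 0.  -0.4 -1.2] w 0.320
[[ 0.996  0.    -0.087]
 [ 0.    -1.    -0.   ]
 [-0.087  0.    -0.996]] [0.022  0.0003 0.0872] [ 0.94  0.56 -1.2   2.53  1.75  0.8   2.55]
(0, 'hi') [-1.28  0.76  1.11  2.08 -0.85  0.97 -0.94]
(0, 'lo') [-1.07  0.86  0.73  2.15 -1.03  0.65 -0.84]
(-35, 'hi') [-1.27  0.76  1.11  2.09 -0.9   0.99 -1.51]
(-35, 'lo') [-0.96  0.79  0.54  2.15 -0.96  0.55 -1.53]
(35, 'hi') [-1.29  0.76  1.11  2.08 -0.81  0.93 -0.36]
(35, 'lo') [-1.08  0.86  0.72  2.15 -0.98  0.61 -0.28]
(145, 'hi') [-0.02  0.62 -0.9   2.03  0.8   0.82 -0.15]
(145, 'lo') [-0.03  0.9  -0.94  2.11  1.25  0.81 -0.54]
(215, 'hi') [ 0.05  0.67 -1.01  2.03  0.81  0.79  1.06]
(215, 'lo') [ 0.02  0.94 -1.02  2.11  1.27  0.78  0.67]
(180, 'hi') [ 0.    0.63 -0.94  2.04  0.81  0.79  0.45]
(180, 'lo') [ 0.    0.92 -0.98  2.12  1.28  0.8   0.04]
(90, 'hi') [-1.12  0.59  0.74  2.09 -0.49  0.67  0.23]
(90, 'lo') [-0.87  0.75  0.36  2.15 -0.49  0.34  0.17]
(-90, 'hi') [ 0.11  0.72 -1.11  2.02  0.78  0.86  2.03]
(-90, 'lo') [ 0.08  1.01 -1.13  2.1   1.21  0.86  1.68]
```

```bash
python3 - <<'E'
from h import *
for n in("top0","side0","top4","side4"):
    W=cloud(dict(np.load(n+".npz"))).reshape(-1,3); P=W-CC; x=P@XC;y=P@YC;z=W[:,2]
    m=(z>.046)&(z<.053)&(abs(y)<.13)&(abs(x)<.1)
    w=m&(x<-.05)&(abs(y)<.09); 
    h=m&(x>.05)&(abs(y)<.09)
    l=m&(y<-.08)&(abs(x)<.05); r=m&(y>.08)&(abs(x)<.05)
    f=lambda v:np.percentile(v,[2,50,98]).round(4) if len(v) else None
    print(n,"-x",f(x[w]),np.degrees(np.polyfit(y[w],x[w],1)[0]).round(2),"+x",f(x[h]),"-y",f(y[l]),"+y",f(y[r]))
E
```

```text
top0 -x [-0.075  -0.072  -0.0695] -0.41 +x [0.0695 0.0728 0.0789] -y [-0.1114 -0.1083 -0.1061] +y [0.1028 0.1061 0.1092]
side0 -x [-0.0752 -0.0721 -0.0691] -0.41 +x [0.0702 0.0731 0.0768] -y [-0.1096 -0.1055 -0.1017] +y [0.1048 0.1088 0.1123]
top4 -x [-0.0749 -0.0721 -0.0692] -0.33 +x [0.0697 0.0729 0.0789] -y [-0.1116 -0.109  -0.106 ] +y [0.1028 0.1056 0.1092]
side4 -x [-0.0748 -0.0718 -0.0687] -0.29 +x [0.0702 0.0727 0.0772] -y [-0.1097 -0.1055 -0.1019] +y [0.105  0.1089 0.1126]
```

```bash
cat > q.py <<'E'
from pl import *
env.move_ptp(*place(180,.17)); st()
I=vision.get_image("wrist"); cv2.imwrite("pics/w6.png",I["pixels"])
print(env.move_linear(*place(180,.06),rate=.15,threshold=10)); 
print(env.move_linear(*place(180,.014),rate=.08,threshold=8))
print(env.move_linear(*place(180,.001),rate=.015,threshold=3)); st()
E
python3 q.py; cat > v.py <<'E'
from h import *
import sys
I=vision.get_image("side"); J=vision.get_image("top")
cv2.imwrite(f"pics/v{sys.argv[1]}.png",np.hstack([cv2.resize(I["pixels"][300:460,220:400],(400,400),interpolation=3),cv2.resize(J["pixels"][170:310,110:260],(400,400),interpolation=3)]))
E
python3 v.py 7
```

```text
t 26.23 pos [0.4939 0.2761 0.258 ] F [-0.6 -0.5 -1.6] w 0.318
False
False
True
t 28.51 pos [0.4938 0.277  0.0936] F [-0.3 -0.9  5.3] w 0.320
```

View pics/v7.png

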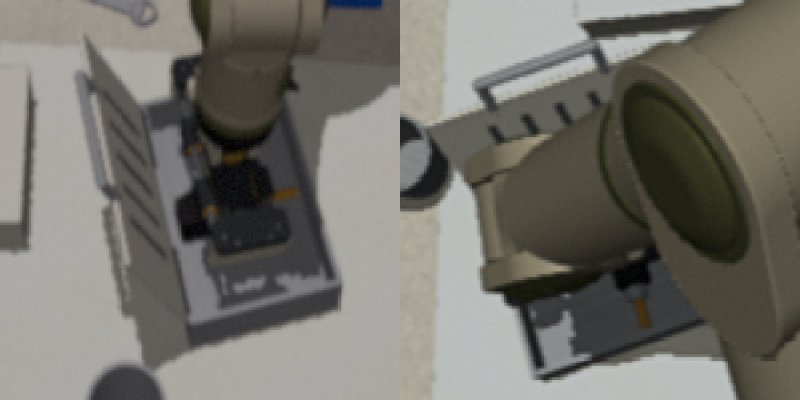

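The adapter touched down at floor height inside the box: the grip is at (240,190) in the left half and the pin is pointing away from the cover. I'll release it, retreat, and verify the bar position and cover poses.

```bash
cat > r.py <<'E'
from pl import *
hand.open_jaws(); st()
p,q=place(180,.23); env.move_linear(p,q,rate=.25); st()
for n in("top0","side0"):
    W=cloud(dict(np.load(n+".npz"))).reshape(-1,3); P=W-HINGE; x=P@XC;y=P@YC;z=P[:,2]
    m=(abs(y)<.045)&(z>.145)&(z<.185)&(x>.03)&(x<.1); r=np.hypot(x,z); c=np.degrees(np.arctan2(z,-x))
    b=m&(r>.16); print(n,b.sum(),"bar r",np.median(r[b]).round(4),"c",np.median(c[b]).round(2))
    m=(abs(y)<.1)&(z>.02)&(z<.14)&(x>-.01)&(x<.09); s=np.polyfit(z[m],x[m],1); print(" panel c",90+np.degrees(np.arctan(s[0])).round(2),"x at z=0",s[1].round(4))
I=vision.get_image("side"); J=vision.get_image("top")
for k in(I,J):
    W=cloud(k).reshape(-1,3);P=W-CC;x=P@XC;y=P@YC
    m=(abs(x)<.066)&(abs(y)<.1)&(W[:,2]>.028)&(W[:,2]<.05); 
    if m.sum()>10: print("adapter top z",np.median(W[m,2]).round(4),"x'",np.percentile(x[m],[2,98]).round(3),"y'",np.percentile(y[m],[2,98]).round(3),m.sum())
cv2.imwrite("pics/v8.png",np.hstack([cv2.resize(I["pixels"][300:460,220:400],(400,400),interpolation=3),cv2.resize(J["pixels"][170:310,110:260],(400,400),interpolation=3)]))
sch=lambda c:95+(c-111)/66*25-c
for c in(111,100,90,80,70,60,50,45): show(c,coverpose(c,sch(c),1,reach=.068))
for b in(.15,): show("pre",coverpose(111,sch(111),1,reach=b))
show("out",coverpose(45,sch(45),1,reach=.14)); p,q=coverpose(45,sch(45),1,reach=.068); show("up",(p+.08*Z,q))
E
python3 r.py
```

```text
t 29.72 pos [0.4936 0.2767 0.0932] F [ 0.1 -0.4 -0.4] w 0.999
t 30.77 pos [0.4935 0.2764 0.3174] F [ 0.2 -0.4  0.1] w 1.004
top0 177 bar r 0.1757 c 111.12
 panel c 111.01 x at z=0 0.0008
side0 204 bar r 0.1749 c 111.59
 panel c 111.48 x at z=0 0.0004
adapter top z 0.0371 x' [-0.035  0.06 ] y' [-0.011  0.018] 570
111 [-0.23  0.66 -0.53  1.63  0.33  1.04 -0.55]
100 [-0.22  0.59 -0.54  1.75  0.36  0.92 -0.61]
90 [-0.22  0.52 -0.55  1.86  0.39  0.81 -0.66]
80 [-0.23  0.47 -0.54  1.98  0.44  0.69 -0.74]
70 [-0.28  0.42 -0.5   2.09  0.52  0.57 -0.84]
60 [-0.38  0.38 -0.4   2.21  0.64  0.42 -1.  ]
50 [-0.62  0.36 -0.13  2.33  0.84  0.24 -1.23]
45 [-0.75  0.37  0.01  2.4   1.17  0.15 -1.58]
pre [-0.22  0.6  -0.55  1.52  0.28  1.19 -0.51]
out [-0.48  0.22 -0.35  2.35  0.74  0.36 -1.18]
up [-0.4   0.24 -0.41  2.28  0.68  0.41 -1.09]
```

View pics/v8.png

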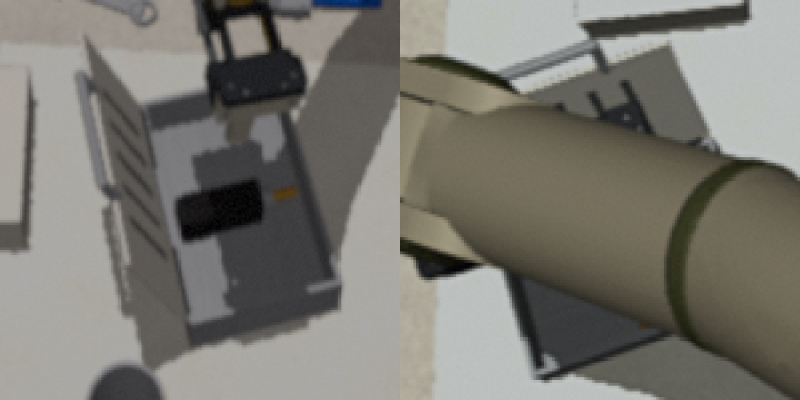

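The side crop shows the adapter lying flat and fully inside the box, with the grip at (220,208) and the pin at (287,193). The cover reads 111.3°, so next I grip the bar and fold.

```bash
cat > k.py <<'E'
from h import *
sch=lambda c:95+(c-111)/66*25-c
C=111.3
env.move_ptp(*coverpose(C,sch(C),1,reach=.15)); st()
print(env.move_linear(*coverpose(C,sch(C),1,reach=.068),rate=.12,threshold=12)); st()
hand.close_gripper(); st()
for c in np.linspace(C,45,12)[1:]:
    env.move_linear(*coverpose(c,sch(c),1,reach=.068),rate=.13)
    F=env.read_state()["force"]; print(round(c),np.round(F,1),end=" ")
env.hold(.2); st()
E
python3 k.py; cat > cov.py <<'E'
from h import *
for n in("top","side"):
    I=vision.get_image(n); cv2.imwrite(f"pics/{n}_cov.png",I["pixels"]); W=cloud(I).reshape(-1,3); P=W-HINGE; x=P@XC;y=P@YC;z=P[:,2]
    r=np.hypot(x,z); c=np.degrees(np.arctan2(z,-x)); m=(abs(y)<.1)&(r>.06)&(r<.14)&(c>20)&(c<80)
    if m.sum()>30: 
        q=np.c_[x,z][m]; print(n,m.sum(),"cover c med",np.median(c[m]).round(2), np.percentile(c[m],[10,90]).round(1))
print(env.read_state()["time"])
E
python3 cov.py
```

```text
t 31.91 pos [0.6233 0.3181 0.3602] F [-0.9  0.3  0.4] w 1.001
False
t 32.74 pos [0.6173 0.3161 0.2802] F [0.5 0.5 0.4] w 0.998
t 34.02 pos [0.6174 0.316  0.2797] F [ 1.6 -0.1 -0.2] w 0.092
105 [-0.2 -0.4  2.3] 99 [ 1.  -0.6  6.2] 93 [-0.5 -0.6  7.3] 87 [-0.6 -1.3  7.5] 81 [-1.9 -0.9  8.1] 75 [-3.2 -0.9  8.4] 69 [-5.1 -0.6  8.8] 63 [-5.9 -0.7  9.9] 57 [-6.   0.2  6.4] 51 [-2.3  1.8 -0. ] 45 [ 0.1  2.7 -3.9] t 37.76 pos [0.4146 0.2526 0.2372] F [ 4.3  5.2 -9.3] w 0.098
top 1196 cover c med 47.96 [46.7 49.8]
side 2521 cover c med 47.38 [45.8 49.5]
37.8583
```

```bash
cat > m.py <<'E'
from h import *
hand.open_jaws(); st()
s=env.read_state(); q=s["orientation"]
env.move_linear(coverpose(45,25,1,reach=.15)[0],q,rate=.15); st()
E
python3 m.py; cat >> cov.py <<'E'
for n in("top","side"):
    I=vision.get_image(n); W=cloud(I).reshape(-1,3); P=W-HINGE; x=P@XC;y=P@YC;z=P[:,2]
    r=np.hypot(x,z); c=np.degrees(np.arctan2(z,-x)); m=(abs(y)<.1)&(r>.03)&(r<.14)&(c>30)&(c<62)
    Q=P[m]
    for _ in range(5):
        v=np.linalg.svd(Q-Q.mean(0),full_matrices=False)[2][2]; Q=Q[abs((Q-Q.mean(0))@v)<.004]
    v*=np.sign(v[2]); print(n,"plane angle",np.degrees(np.arctan2(np.hypot(*v[:2]),v[2])).round(2),"offset",(Q.mean(0)@v).round(4),len(Q))
    m=(abs(y)<.03)&(r>.16)&(r<.185)&(c>30)&(c<62); print(" bar",np.median(r[m]).round(4),np.median(c[m]).round(2),m.sum())
E
python3 cov.py
```

```text
t 39.23 pos [0.4133 0.2521 0.237 ] F [-1.  -0.   0.2] w 0.999
t 39.92 pos [0.3868 0.2434 0.3138] F [ 0.6  0.2 -0. ] w 1.002
top 888 cover c med 48.16 [46.8 50.4]
side 2632 cover c med 47.33 [46.  49.4]
40.025
top plane angle 44.4 offset 0.0065 1383
 bar 0.1751 46.71 81
side plane angle 44.61 offset 0.0049 3486
 bar 0.1737 46.53 120
```

View pics/side_cov.png

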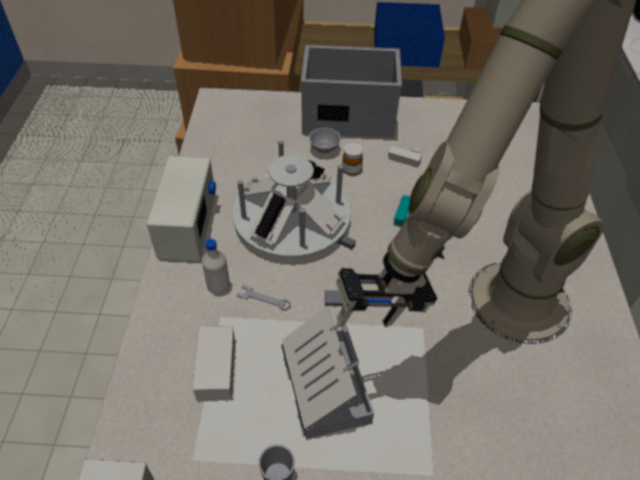

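The side view shows the cover half folded at about (325,375), with the gripper clear of it. The fitted plane is at 44.5°, and the bar gives about 45° after allowing for its radius. One last check of the carousel, then I'll hand in.

```bash
python3 d.py 9; python3 -c "
from h import *
env.hand_in(); st()"
```

```text
top post [ 0.7274 -0.1997  0.1744] 16.75 41
top post [ 0.6382 -0.3662  0.1735] -73.08 42
top post [ 0.5607 -0.1106  0.175 ] 106.81 39
top post [ 0.4715 -0.277   0.1747] -163.18 41
0.71 [199.1, 273.4] [0.447 0.259 0.034]
side post [ 0.6376 -0.3636  0.1715] -73.47 27
side post [ 0.4721 -0.2736  0.1715] -162.91 30
side post [ 0.7277 -0.1964  0.1712] 16.52 32
side post [ 0.5611 -0.1069  0.1715] 106.65 36
0.28 [295.2, 212.2] [ 0.588 -0.231  0.035]
0.19 [319.9, 364.2] [0.494 0.285 0.116]
the job is handed in; nothing more can be done
the job is handed in; nothing more can be done
```

I turned the carousel until the adapter's pocket lined up with the nose, laid the adapter flat in the cassette, and folded the cover to 45°. The job was handed in after about 40 s of robot time.

- **Carousel:** the first turn, gripping a post, stopped about 1.8° short, so I nudged it twice. The adapter's pocket ended at 151.8°; the nose measured 151.0–152.2°, depending on camera and picture. It still read 151.7–151.8° just before hand-in, after the adapter was gone.
- **Adapter:** it touched down gently (stop threshold 3 N) with the cover still open. The last clear view showed it flat and fully inside, with its top at 37 mm. The cover now hides part of it, but one network still reported it inside.
- **Cover:** the plane fit gave 44.4° and 44.6° from the two cameras, and the bar gave about 45°. A cruder reading of the upper surface gave 47–48°, which I put down to the panel's thickness.
- **Other things:** the plain and knob grips were in their pockets in the last view, and I saw nothing else on the bench disturbed. The gripper was clear of everything.
- **Disagreement:** the two fixed cameras differed by about 4 mm in y around the carousel. I settled it by how the jaws centred on the post, and the adapter then looked centred between the jaws in the wrist view.

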